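Hook out the sample tray and return the blue atom ball

ROBOT

A 6-joint arm with a two-finger parallel gripper is mounted at the origin on the work surface. World frame = base frame: x ahead of the robot, y to its left, z up, the work surface at z = 0. Lengths are in m, angles in rad, forces in N, time in s.
With the tool pointing down it reaches from about 0.25 to 0.725 m from the base axis. Payload 4 kg.
Tool frame: the origin (TCP) lies midway between the tips of the shut fingers; the grasp point (between the pads) lies robot.tcp_to_grasp behind it (robot.tcp_to_grasp is the distance from the TCP to the grasp point, in m); z points along the fingers, y is the direction in which the jaws open and shut (so a half turn about z gives the same grasp; the last joint's range is limited). The gripper opens to 85 mm and grips with 20 to 120 N. Pads are 22 mm wide; open, the fingers measure 114 mm over their backs; the gripper's body (76 mm by 85 mm) begins 54 mm behind the grasp point. The pads swing forward as they close: fully open they stand 13 mm farther back than shut.
Start: joints at [-1.144, 0.241, 0.005, 1.335, 0, 1.571], TCP at [0.207, -0.455, 0.231] pointing down, gripper open.
Joint ranges: [-2.72, 2.72], [-1.05, 1.87], [-1.09, 1.28], [-1.99, 2.15], [-1.42, 1.44], [-3.14, 3.14]. Speed limits (rad/s): [2.79, 2.79, 3.14, 3.14, 3.14, 3.14].

INTERFACE

Orientations are given as a unit quaternion [x, y, z, w].
In Python, from rig import robot, camera gives the robot as it stands.
- The arm moves only by the tool step_arm, never from a script. Its argument "commands" is a list that holds one entry, the list of rows, each a list of 6 numbers: the shift along the world's x, y, z in cm, then the turn, a rotation vector about the world's x, y, z in degrees. In form: [[[tx, ty, tz, ax, ay, az], ...]]. A call has 1 to 12 rows; each row shifts and turns the commanded pose from where the row before left it; what a row does not reach is not made up. A row lasts 1/10 s, in which the tool goes at most 50 mm and 8.59 degrees, less where a joint would pass 70% of its speed; a pose out of reach is approached as far as the arm can. A call is refused whole if a number of a shift passes 5 or a number of a turn 8.59, either way. A call with a gripper value outside its range is refused whole. "jaw" is the opening, from 0 (shut) to 1 (fully open), set as the call begins (left out, the last holds). The fingers move at their own pace and stop on an object; "grip_force" is the grip in N (left out, the last holds). Time passes only in rows, so rows that do not move let the fingers close. It gives the time, the measured TCP pose, the force and the opening at its end, in the units of the state.
- robot.observe(): the state, without advancing time (a new reading comes with each control period).
- camera(name): name is "side" or "top" or "wrist"; returns a dict with "img" (400x640x3 uint8, red, green, blue), "z_map" (400x640 float32, m along the optical axis (not along the pixel's ray), 0 where there is no reading), "camera_matrix" (3x3 intrinsics, pixels), "world_from_camera" (4x4, takes a point from camera to world coordinates); the wrist camera has in their place "T_tool_cam" (4x4, takes a point from camera to tool coordinates, whose origin is the TCP and whose axes are the flange's). Camera axes: x right, y up, looking along -z (the intrinsics and any distortion apply to the point x, -y, -z); pixel columns grow to the right and rows downward; lengths in m; the calibration is good to about 2 mm. A picture is of the moment at which its call begins: read the wrist's pose just before it.
- robot.sign_off(): hands the job in, once; it reports no verdict.
The state is a dict: "time": time; "joints": joint angles; "dq": joint speeds; "joint_torque": joint torques, N m; "position": TCP position; "tool_rot": TCP orientation; "contact_force": force on the tool from outside, world axes, zero at the start; "moment": the same for the moment, N m; "grip_width": opening from 0.0 (shut) to 1.0 (fully open).
Only numpy, scipy, OpenCV 4.12 (cv2) and the standard library are available. Lean on these libraries where they do the work, as an engineer would, in place of code of your own. Each camera call takes 0.05 s, during which the arm holds its last target.

TASK

Take the red-handled pull hook off its rest, drop its prong into the finger hole of the closed sample tray and draw the tray all the way out to its stop, pulling with the hook only and not with the fingers. Then lay the hook back in its rest, lift the blue ball off the open vise jaws and set it, without dropping it, in the round cup of the tray, leaving the tray fully out and the jar and the drill gauge where they stand.

Things in the scene. Friction and masses are not known exactly. Their poses are not given: they have to be found in the camera images.
- case: Fixed light-wood case, 180 deep x 180 wide x 105 mm high, standing on the worktop, open at the front. Origin: bottom centre of its front face; x points into the case, so the tray slides out along the case's -x (towards the robot); y across, z up. The tray inside has a green front panel 160 wide, 10 thick, 12 to 48 mm above the worktop, and a white deck 150 wide whose top is 34 mm above the worktop.
- tray (a joint): How far the tray is out, in m: 0 closed, 0.12 at its stop (fully out). It slides with about 2.5 N of friction plus light damping (8 N per m/s) and stays where it is left.
- finger_hole (a point): Centre of the finger hole at the upper face of the flat steel pull tab in front of the tray, 36 mm above the worktop. The hole is round, vertical, 28 mm in diameter; the tab is 60 wide, sticks out 52 mm from the green panel and is 8 mm thick, 28 mm of free space under it; the hole centre lies 26 mm in front of the panel and 36 mm in front of the closed case front. Moves with the tray; axes as the case.
- cup_seat (a point): Where the centre of the 58 mm ball lies when seated in the tray's round cup: on the axis of the cup (a 33 mm hole in the white deck), 24 mm above the deck, 58 mm above the worktop. It is under the case's roof when closed and 60 mm in front of the case when the tray is fully out. Nothing on the deck but flat black dots. Moves with the tray.
- hook: Pull hook, loose, 0.13 to 0.23 kg. Origin: centre of its red straight handle, 110 long (along x) x 24 wide (y) x 22 mm high (z). From the handle's +x end an 8 mm steel rod runs on to x = 90 mm and bends straight down, making a prong of 8 mm diameter. Balance point about 15 mm from the origin towards +x. At the start it lies level on its rest, its axes as the rest's.
- hook_tip (a point): Rounded lower end of the hook's prong: at x = 90, y = 0, z = -55 mm in the hook's frame.
- rest: Fixed dark-wood rest for the hook, foot 130 x 70 x 10 mm. Two posts 14 mm thick at x = -43 and +43 mm, 46 mm wide; their tops, 75 mm above the worktop, carry the handle between splayed cheeks up to 93 mm high, which leave about 4 mm each side of the handle at the bottom and more at the top. The handle is free between the posts for the fingers. Origin: underside centre, x along the handle.
- rest_seat (a point): Where the hook's origin lies when it is in its rest: 86 mm above the worktop, over the rest's origin.
- vise: Fixed small cast-iron vise with steel cross handle, foot 150 x 100 mm, the handle reaches 108 mm out at -x. The jaws along x are backed off and carry four dark wooden pads in two V shapes, top 82 mm above the worktop, within 35 mm of the middle. Origin: underside centre, below the ball.
- blue_ball_center (a point): Centre of the blue wooden ball, 58 mm in diameter, 0.05 to 0.1 kg, at the start lying loose on the vise pads, its centre 106 mm above the worktop, 24 mm above the pads' tops.
- blue_ball: The blue ball itself; its origin turns with it, use point blue_ball_center.
- jar: Squat amber glass jar with metal cap, 84 mm in diameter, 85 mm high, origin at its underside centre; a loose bystander.
- gauge: Chrome drill gauge, upright plate 90 wide x 99 mm high on a foot 50 x 100 mm, origin at its underside centre; a loose bystander.
There are look-alikes about, which are no part of the job. Leave any purple look-alike of the rest alone. What is shaped like the blue_ball but pink is not meant.

How it is judged:
On the way, in this order (a step that is already met when the one before it is completed fails the run):
1. the tray is drawn out to its stop (at least 114 mm) with the hook's prong in the finger hole (value of joint tray above 0.114 m and horizontal distance between hook_tip and finger_hole below 0.016 m and z of hook_tip in the frame of finger_hole below -0.004 m), for 0.1 s.
2. the hook lies in its rest again, let go (distance between hook and rest_seat below 0.022 m and z of hook in the frame of rest below 0.092 m and angle between the x axis of hook and the x axis of rest, either way round below 0.15 rad and angle between hook's own z axis and vertical below 0.1 rad and linear speed of hook below 0.03 m/s and contact force between the fingers and hook below 0.1 N), for 0.2 s.
At the end, for the whole second after the job is handed in: Tray out by at least 110 of its 120 mm; hook at rest in its rest (origin within 22 mm of the seat, at most 6 mm high, along the rest within 0.15 rad, level within 0.1 rad), off the tray; blue ball at rest in the cup (centre within 8 mm of the seat) (value of joint tray above 0.11 m and distance between hook and rest_seat below 0.022 m and z of hook in the frame of rest below 0.092 m and angle between the x axis of hook and the x axis of rest, either way round below 0.15 rad and angle between hook's own z axis and vertical below 0.1 rad and linear speed of each of hook, blue_ball below 0.03 m/s and distance between blue_ball_center and cup_seat below 0.008 m and contact force between hook and tray below 0.1 N); the robot touches nothing.
It fails at once if the fingers or arm touch the tray before it is out (value of joint tray below 0.105 m and contact force between any of the fingers, the arm and tray above 1 N).
It fails at once if the blue ball is dropped or thrown (moves faster than 0.5 m/s while not held) (linear speed of blue_ball above 0.5 m/s and contact force between the fingers and blue_ball below 0.05 N).
It fails at once if the jar or the drill gauge is shifted by more than 30 mm (distance of any of jar, gauge from where it was at the start of the episode above 0.03 m).
It also fails if it takes over 61 s, if anything falls off the work surface, if the arm or the gripper's body presses on something with over 40 N, if the wrist force passes 120 N, or if a joint passes its speed limit or range.

## Working session

There is one attempt and no reset: what is moved stays moved. The work goes in short steps, Python scripts to look and compute and a tool call to move; the robot and the scene stay as the last step left them, time stands still between calls to the robot, and variables do not carry over. Pictures are saved under pics/ and viewed, and the job is handed in when it is done.

Besides the shell and the picture viewer there is one more tool, called by a JSON object that holds its "method" and its "body", one argument or row to a line. step_arm: Moves the arm, as the interface text tells. Its arguments: {"type":"object","properties":{"commands":{"type":"array","items":{"type":"array","items":{"type":"array","items":{"type":"number"}}}},"jaw":{"type":"number"},"grip_force":{"type":"number"}},"required":["commands"]}

```bash
ls; mkdir -p pics; python3 - <<'E'
from rig import robot,camera
import cv2,numpy as np
print(robot.observe(), robot.tcp_to_grasp)
for n in ["side","top","wrist"]:
    c=camera(n); cv2.imwrite(f"pics/{n}0.png",c["img"][:,:,::-1]); np.savez(f"{n}0.npz",**c)
    print(n,c["camera_matrix"].tolist(), np.round(c.get("world_from_camera",c.get("T_tool_cam")),4).tolist(),[k for k in c])
E
```

```text
pics
{'time': 0.0, 'joints': array([-1.14404752e+00,  2.41433818e-01,  3.76352675e-03,  1.33519246e+00,
        1.23960198e-05,  1.57078296e+00]), 'dq': array([-8.33753885e-04,  4.27786090e-04,  9.82330738e-04,  8.53019223e-05,
        8.55484722e-04, -5.32650571e-05]), 'joint_torque': array([ 2.22096055e-04, -3.72317719e+01,  2.52408886e+01,  1.71144650e-02,
       -1.50253022e-04,  4.05635546e-06]), 'position': array([ 0.20670748, -0.45460094,  0.23041754]), 'tool_rot': array([ 9.77319984e-01,  2.11765392e-01, -2.12727677e-04, -1.01109447e-03]), 'contact_force': array([0.88337393, 1.06782482, 0.4397962 ]), 'moment': array([-0.03229806,  0.00390015,  0.05620036]), 'grip_width': 0.9983955163226523} 0.0187
side [[411.212168410179, 0.0, 313.8434103170673], [0.0, 411.212168410179, 193.9312529616034], [0.0, 0.0, 1.0]] [[-0.8587, 0.3072, -0.4102, 0.0854], [-0.5122, -0.4874, 0.7072, 0.7696], [0.0173, 0.8173, 0.5759, 0.702], [0.0, 0.0, 0.0, 1.0]] ['img', 'z_map', 'camera_matrix', 'world_from_camera']
top [[407.2400534383831, 0.0, 314.5974776037464], [0.0, 407.2400534383831, 199.6326380437668], [0.0, 0.0, 1.0]] [[-0.01, 0.9937, -0.1112, 0.3845], [-0.9999, -0.0084, 0.0148, 0.0128], [0.0138, 0.1113, 0.9937, 1.2929], [0.0, 0.0, 0.0, 1.0]] ['img', 'z_map', 'camera_matrix', 'world_from_camera']
wrist [[346.8603997040324, 0.0, 322.90531063542204], [0.0, 346.8603997040324, 199.9061365031239], [0.0, 0.0, 1.0]] [[-0.0001, 0.9614, 0.2753, 0.0687], [1.0, 0.0, 0.0001, 0.0002], [0.0001, 0.2753, -0.9614, -0.143], [0.0, 0.0, 0.0, 1.0]] ['img', 'z_map', 'camera_matrix', 'T_tool_cam']
```

View pics/top0.png

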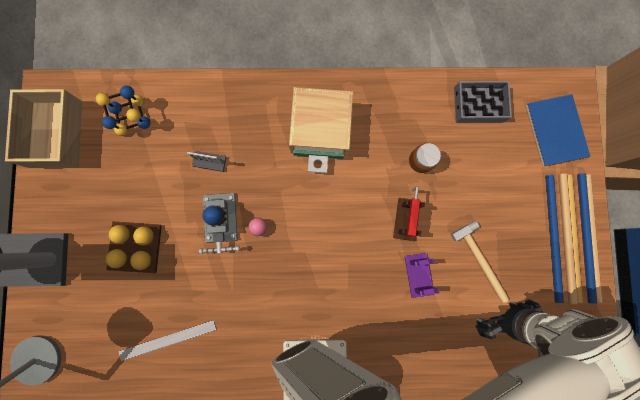

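View pics/side0.png

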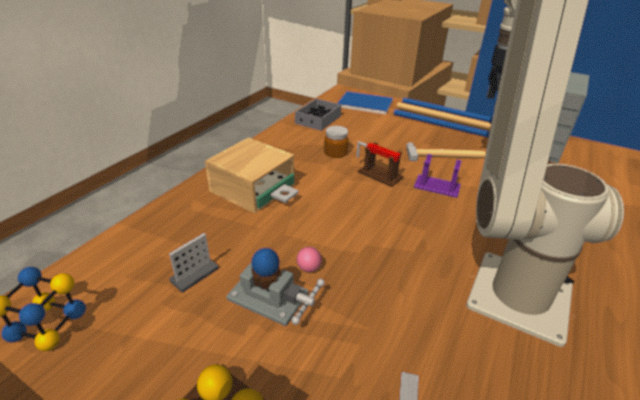

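View pics/wrist0.png

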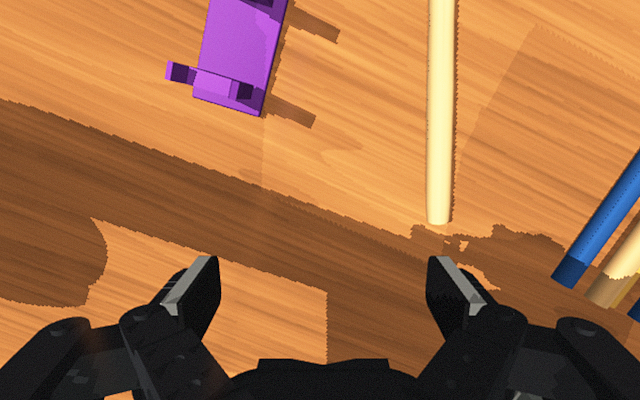

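The top view shows the case front near (320,155), its tab hole near (318,164), and the red handle near (413,217). The hook's rod runs to (417,190). The blue ball is at (213,215), the jar at (427,156) and the gauge at (208,161). Next I'll measure these.

```bash
cat > h.py <<'E'
import numpy as np,cv2
def pts(c,T,mask):
    K=c["camera_matrix"];v,u=np.nonzero(mask&(c["z_map"]>0));z=c["z_map"][v,u]
    p=np.c_[(u-K[0,2])/K[0,0]*z,-(v-K[1,2])/K[1,1]*z,-z]
    return p@T[:3,:3].T+T[:3,3]
def ray(c,T,uv,h):
    K=c["camera_matrix"];d=T[:3,:3]@np.array([(uv[0]-K[0,2])/K[0,0],-(uv[1]-K[1,2])/K[1,1],-1]);o=T[:3,3]
    return o+d*(h-o[2])/d[2]
def rect(m):
    cs,_=cv2.findContours(m.astype(np.uint8),cv2.RETR_EXTERNAL,cv2.CHAIN_APPROX_NONE)
    return max(cs,key=cv2.contourArea)
E
python3 - <<'E'
from h import *
for n in ["top","side"]:
    c=dict(np.load(n+"0.npz"));T=c["world_from_camera"]
    hsv=cv2.cvtColor(c["img"],cv2.COLOR_RGB2HSV);H,S,V=[hsv[...,i].astype(int) for i in range(3)]
    box=lambda u0,u1,v0,v1:np.fromfunction(lambda v,u:(u>=u0)&(u<u1)&(v>=v0)&(v<v1),(400,640))
    red=((H<6)|(H>174))&(S>150)&(V>80)
    red&= box(390,430,180,250) if n=="top" else box(350,410,135,170)
    p=pts(c,T,red); print(n,"red",len(p),p.min(0),p.max(0))
    top=p[p[:,2]>np.percentile(p[:,2],60)-.004]; print(top.mean(0),cv2.minAreaRect((top[:,:2]*1000).astype(np.float32)))
    bl=(H>100)&(H<125)&(S>120)&(V>40)
    bl&=box(195,232,195,232) if n=="top" else box(245,285,243,280)
    p=pts(c,T,bl); 
    A=np.c_[2*p,np.ones(len(p))];s=np.linalg.lstsq(A,(p**2).sum(1),rcond=None)[0];print("ball",len(p),s[:3],np.sqrt(s[3]+s[:3]@s[:3]))
    cn=rect(bl);print(cv2.minEnclosingCircle(cn))
    if n=="top":
        (u,v),r=cv2.minEnclosingCircle(cn);print(ray(c,T,(u,v),.106))
        # case top
        q=pts(c,T,box(280,370,80,190)); tq=q[(q[:,2]>.098)&(q[:,2]<.112)];print("case top",cv2.minAreaRect((tq[:,:2]*1000).astype(np.float32)),tq[:,2].mean())
        cv2.imwrite("pics/tz.png",cv2.resize(c["img"][140:240,190:440,::-1],None,fx=3.2,fy=3.2,interpolation=cv2.INTER_CUBIC))
        cv2.imwrite("pics/tz2.png",cv2.resize(c["img"][140:180,290:350,::-1],None,fx=12,fy=12,interpolation=cv2.INTER_CUBIC))
        cv2.imwrite("pics/tz3.png",cv2.resize(c["img"][180:245,385:435,::-1],None,fx=9,fy=9,interpolation=cv2.INTER_CUBIC))
E
```

```text
top red 354 [ 0.41008019 -0.33717649  0.00576542] [ 0.51834622 -0.27694628  0.10357321]
[ 0.46496626 -0.29646027  0.09702337] ((464.94415283203125, -296.4039001464844), (24.847248077392578, 108.42768859863281), 80.08956146240234)
ball 287 [0.4749041  0.29265592 0.10866038] 0.026501876517293615
((212.40625, 214.78125), 9.670952796936035)
[0.47541355 0.2930652  0.106     ]
case top ((765.5975952148438, -25.617141723632812), (180.03170776367188, 181.95249938964844), 85.45120239257812) 0.1048090175874254
side red 264 [ 0.4080948  -0.31678059  0.05850855] [ 0.51488814 -0.26587808  0.09898564]
[ 0.45829578 -0.28797022  0.09455078] ((462.25897216796875, -288.0679016113281), (34.75477600097656, 105.67086791992188), 82.21334075927734)
ball 534 [0.47270677 0.29519757 0.10572073] 0.02748140497908114
((265.0, 262.0), 13.341764450073242)
```

View pics/tz2.png

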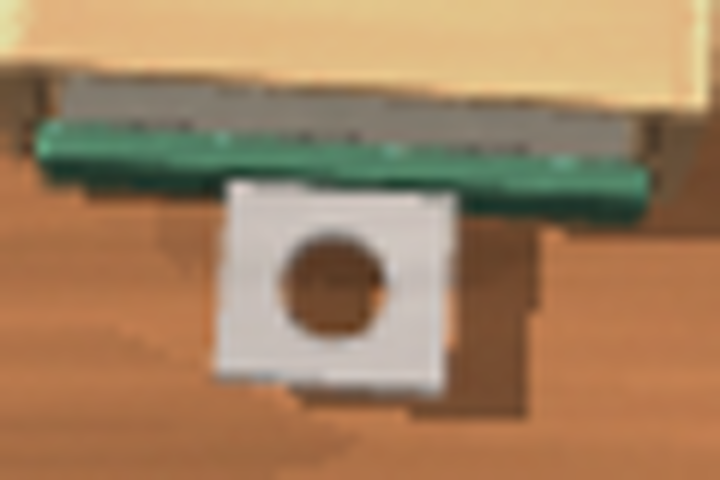

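View pics/tz3.png

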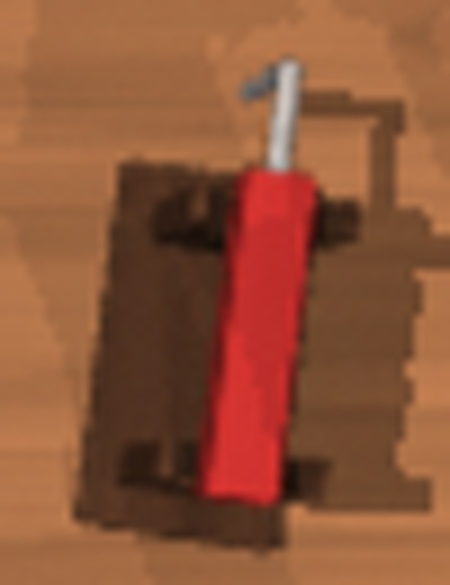

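View pics/tz.png

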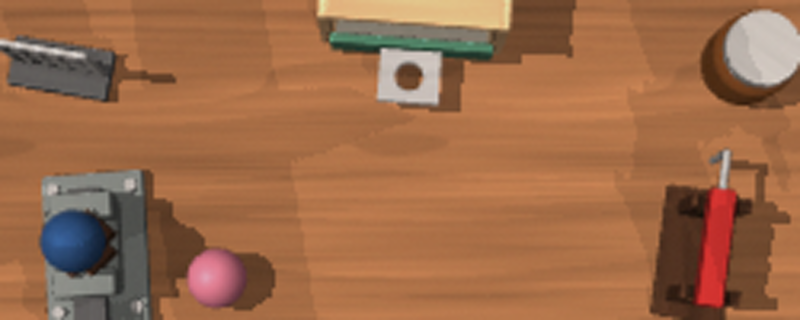

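```bash
python3 - <<'E'
from h import *
c=dict(np.load("top0.npz"));T=c["world_from_camera"]
print("hole",ray(c,T,(317.3,163.3),.036))
u=(np.array([[240,190],[285,60+5],[280,160]])+.5)/9-.5+[385,180]
print("rod end top",ray(c,T,u[1],.095),"rod start",ray(c,T,u[2],.095))
a=np.radians(-4.55);print("hole from case", np.array([.7656,-.0256])-(.09+.036)*np.array([np.cos(a),np.sin(a)]))
for n,b,z0 in [("jar",(405,445,140,175),.08),("gauge",(185,232,145,175),.01)]:
    m=np.zeros((400,640),bool);m[b[2]:b[3],b[0]:b[1]]=1;p=pts(c,T,m);p=p[p[:,2]>z0];print(n,p.min(0),p.max(0))
E
```

```text
hole [ 0.63973944 -0.01551354  0.036     ]
rod end top [ 0.55450667 -0.30835935  0.095     ] rod start [ 0.52284617 -0.30550275  0.095     ]
hole from case [ 0.63999709 -0.01560454]
jar [ 0.61908798 -0.38784346  0.08004423] [ 0.68990021 -0.31520978  0.09343519]
gauge [0.62483858 0.27838451 0.0100155 ] [0.68749831 0.38267915 0.10491563]
```

{"method": "step_arm", "body": {
  "commands": [
    [[3,2,1,0,0,-4],[3,2,1,0,0,-4],[3,2,1,0,0,-4],[3,2,1,0,0,-4],[3,2,1,0,0,-4],[3,2,1,0,0,-4],[2,1.5,0,0,0,-4],[2,1,0,0,0,-4],[1,1,0,0,0,-2.3],[0,0,0,0,0,0],[0,0,0,0,0,0]]
  ],
  "jaw": 1
}}

```text
time: 1.25
position: [0.4367, -0.3001, 0.2909]
tool_rot: [0.996, -0.085, -0.001, -0.0]
contact_force: [-0.3, -1.2, -0.4]
grip_width: 1.001
```

```bash
cat >> h.py <<'E'
from scipy.spatial.transform import Rotation as R
def snap(name,tag):
    from rig import robot,camera
    s=robot.observe();c=camera(name);cv2.imwrite(f"pics/{tag}.png",c["img"][:,:,::-1])
    if name=="wrist":
        W=np.eye(4);W[:3,:3]=R.from_quat(s["tool_rot"]).as_matrix();W[:3,3]=s["position"];T=W@c["T_tool_cam"]
    else: T=c["world_from_camera"]
    return s,c,T
def mask(c,h0,h1,s0,v0):
    hsv=cv2.cvtColor(c["img"],cv2.COLOR_RGB2HSV);H,S,V=[hsv[...,i].astype(int) for i in range(3)]
    hh=(H>=h0)&(H<=h1) if h0<h1 else (H>=h0)|(H<=h1)
    return hh&(S>s0)&(V>v0)
def yaw(s):
    return np.degrees(R.from_quat(s["tool_rot"]).as_matrix()[:2,0]@[1,1j])if 0 else np.degrees(np.arctan2(*R.from_quat(s["tool_rot"]).as_matrix()[[1,0],0]))
E
python3 - <<'E'
from h import *
s,c,T=snap("wrist","w1");print(s["position"],yaw(s),T[:3,3])
m=mask(c,174,6,150,60)
p=pts(c,T,m);p=p[p[:,2]>.06];print(len(p),np.percentile(p[:,2],[5,50,95]))
q=p[p[:,2]>np.median(p[:,2])-.004];print(cv2.minAreaRect((q[:,:2]*1000).astype(np.float32)))
(ctr,wh,a)=cv2.minAreaRect(rect(m));print(ctr,wh,a)
for b in cv2.boxPoints((ctr,wh,a)): print(ray(c,T,b,.097))
E
```

```text
[ 0.43669283 -0.30009431  0.29093492] -9.762021537035578 [ 0.50466698 -0.31244889  0.43382481]
2780 [0.09539951 0.09714318 0.09846959]
((463.5654296875, -296.6318054199219), (23.607975006103516, 108.37367248535156), 80.37553405761719)
(314.0, 144.5) (113.0, 26.0) 90.0
[ 0.51880231 -0.29449655  0.097     ]
[ 0.51472537 -0.31818849  0.097     ]
[ 0.40743071 -0.30008329  0.097     ]
[ 0.41189366 -0.27417254  0.097     ]
```

View pics/w1.png

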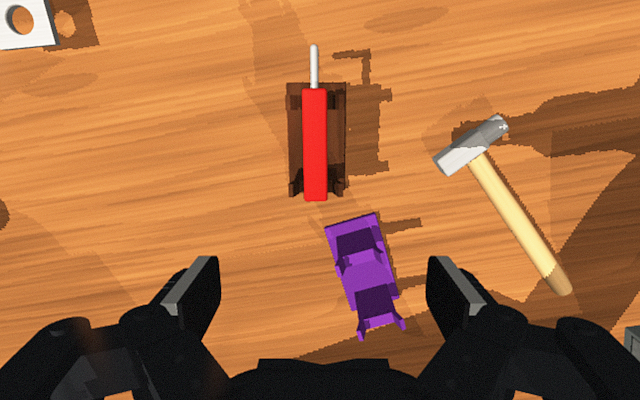

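Wrist view: the handle runs from (314,88) to (314,200), lined up with the tool. Its origin is at about (0.464,-0.297) with yaw -9.7°. I'll go down and grasp it about 12 mm ahead of the origin.

{"method": "step_arm", "body": {
  "commands": [
    [[2,0.1,-2,0,0,0],[1.9,0,-3,0,0,0],[0,0,-4,0,0,0],[0,0,-4,0,0,0],[0,0,-3.6,0,0,0],[0,0,-3,0,0,0],[0,0,-2,0,0,0],[0,0,-1,0,0,0],[0,0,0,0,0,0],[0,0,0,0,0,0]]
  ],
  "jaw": 1
}}

```text
time: 2.3
position: [0.4763, -0.3, 0.0663]
tool_rot: [0.996, -0.086, 0.001, 0.0]
contact_force: [0.1, 0.0, 0.9]
grip_width: 0.999
```

{"method": "step_arm", "body": {
  "commands": [
    [[0,0,0,0,0,0],[0,0,0,0,0,0],[0,0,0,0,0,0],[0,0,0,0,0,0],[0,0,0,0,0,0],[0,0,0,0,0,0],[0,0,0,0,0,0]]
  ],
  "jaw": 0,
  "grip_force": 80
}}

```text
time: 3.0
position: [0.4765, -0.2993, 0.066]
tool_rot: [0.996, -0.086, 0.001, 0.0]
contact_force: [-0.3, 1.1, 5.4]
grip_width: 0.27
```

{"method": "step_arm", "body": {
  "commands": [
    [[0,0,1,0,0,0],[0,0,2,0,0,0],[0,0,3,0,0,0],[0,0,3,0,0,0],[0,0,2,0,0,0],[0,0,1,0,0,0],[0,1,0,0,0,0],[0,2,0,0,0,0],[0.5,3,0,0,0,0.5],[1,3,0,0,0,1],[1,3,0,0,0,1],[1,3,0,0,0,1]]
  ]
}}

```text
time: 4.2
position: [0.5097, -0.147, 0.1833]
tool_rot: [0.998, -0.055, -0.002, -0.001]
contact_force: [0.8, -1.3, -2.0]
grip_width: 0.268
```

{"method": "step_arm", "body": {
  "commands": [
    [[1,3,0,0,0,1],[1,3,0,0,0,0.7],[1,3,0,0,0,0],[0.7,2.5,0,0,0,0],[0.5,1.5,0,0,0,0],[0.5,1,0,0,0,0],[0,0,0,0,0,0],[0,0,0,0,0,0]]
  ]
}}

```text
time: 5.0
position: [0.5565, -0.0273, 0.1848]
tool_rot: [1.0, -0.028, -0.0, -0.007]
contact_force: [-0.4, -0.1, -2.1]
grip_width: 0.273
```

```bash
python3 - <<'E'
from h import *
s,c,T=snap("wrist","w2");print(s["position"],yaw(s),s["contact_force"])
np.savez("w2.npz",T=T,**{k:c[k] for k in ("img","z_map","camera_matrix")})
m=mask(c,174,6,150,60)
p=pts(c,T,m);print(len(p),np.percentile(p[:,2],[5,50,95]),p.min(0),p.max(0))
s2,c2,T2=snap("side","s2")
cv2.imwrite("pics/s2z.png",cv2.resize(c2["img"][90:240,200:400,::-1],None,fx=4,fy=4,interpolation=cv2.INTER_CUBIC))
E
```

```text
[ 0.55647246 -0.02733952  0.18484861] -3.184402006514216 [-0.37252404 -0.14554064 -2.13962636]
11837 [0.21378947 0.21602342 0.21706484] [ 3.77758109e-01 -5.75487031e-02 -2.87521442e-04] [0.59982277 0.23321214 0.26043845]
```

View pics/w2.png

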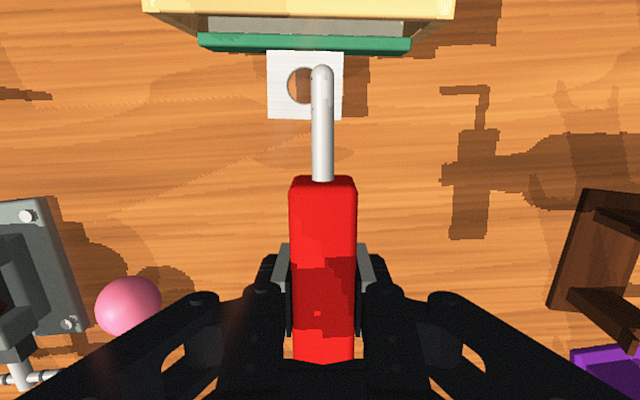

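View pics/s2z.png

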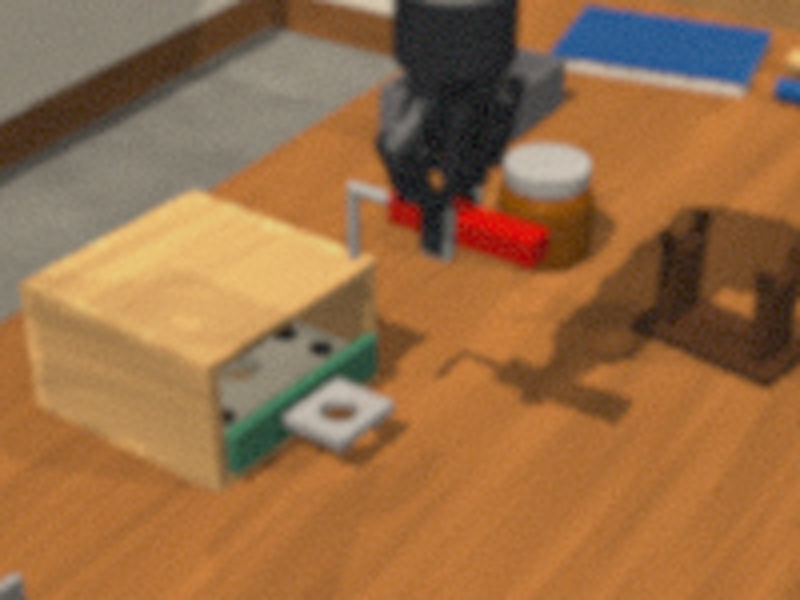

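```bash
python3 - <<'E'
from h import *
from rig import robot
s=robot.observe();print(s["position"],s["tool_rot"],yaw(s))
d=dict(np.load("w2.npz"));T=d["T"];img=d["img"]
g=cv2.cvtColor(img,cv2.COLOR_RGB2HSV)
w=(g[...,1]<40)&(g[...,2]>120);
# rod pixels by depth
cam=d;m=w.copy();m[:60]=0;m[185:]=0
p=pts(cam,T,m);r=p[p[:,2]>.15];print(len(r),r.max(0),r.min(0))
ax=R.from_quat(s["tool_rot"]).as_matrix()
t=(r-s["position"])@ax; print("tool frame rod",t.min(0),t.max(0),np.median(t,0))
red=pts(cam,T,mask(cam,174,6,150,60));red=red[(red[:,2]>.2)];t=(red-s["position"])@ax;print("red tool",t.min(0),t.max(0))
tab=p[(p[:,2]>.03)&(p[:,2]<.042)];print("tab",tab.min(0),tab.max(0),np.median(tab[:,2]))
for u in [(287,86),(300,103),(300,68)]: print(ray(cam,T,u,.036))
E
```

```text
[ 0.55651932 -0.02744979  0.18518874] [ 9.99587114e-01 -2.79117795e-02 -6.32217135e-05 -6.82129916e-03] -3.1987461273430045
2356 [ 0.63693633 -0.02673129  0.21085234] [ 0.59796682 -0.03589056  0.20492444]
tool frame rod [ 0.0414286  -0.0039046  -0.02572269] [ 0.08048414  0.00383625 -0.0197629 ] [ 0.06235354 -0.00012874 -0.02329714]
red tool [-0.02922982 -0.01152173 -0.0753228 ] [ 0.04316522  0.01241774 -0.01480142]
tab [ 0.60993738 -0.04647519  0.03033783] [0.65815441 0.01600048 0.0386627 ] 0.03624692832826132
[ 0.63797967 -0.00174682  0.036     ]
[ 0.62432428 -0.01118134  0.036     ]
[ 0.65087252 -0.01314708  0.036     ]
```

{"method": "step_arm", "body": {
  "commands": [
    [[0.2,0.6,0,-0.4,0,-0.7],[0.2,0.6,-1,-0.38,0,-0.65],[0.22,0.6,-2,0,0,0],[0,0,-2,0,0,0],[0,0,-1.5,0,0,0],[0,0,-1,0,0,0],[0,0,0,0,0,0],[0,0,0,0,0,0]]
  ]
}}

```text
time: 5.9
position: [0.5623, -0.0253, 0.1104]
tool_rot: [1.0, -0.026, 0.001, -0.007]
contact_force: [1.2, -0.6, -3.1]
grip_width: 0.271
```

```bash
cat > chk.py <<'E'
from h import *
import sys
s,c,T=snap("wrist",sys.argv[1]);print(s["position"],s["tool_rot"],yaw(s),s["contact_force"])
g=cv2.cvtColor(c["img"],cv2.COLOR_RGB2HSV);m=(g[...,1]<40)&(g[...,2]>120)
m[200:]=0
p=pts(c,T,m);A=R.from_quat(s["tool_rot"]).as_matrix();t=(p-s["position"])@A
r=t[(t[:,2]<-.017)&(abs(t[:,1])<.02)];print("rod tool",r.max(0),np.median(r,0))
tip=s["position"]+A@np.array([.0765,np.median(r[:,1]),.035]);print("tip",tip)
im=c["img"][:200,160:480,::-1];cv2.imwrite(f"pics/{sys.argv[1]}z.png",cv2.resize(im,None,fx=2.5,fy=2.5))
E
python3 chk.py w3
```

```text
[ 0.56232534 -0.02533514  0.11042843] [ 9.99646174e-01 -2.56989088e-02  6.27210554e-04 -6.83364074e-03] -2.9456258166452445 [ 1.1650107  -0.56166233 -3.12124156]
rod tool [ 0.08043539  0.00395419 -0.0200618 ] [ 6.22780908e-02 -1.31606341e-05 -2.36512248e-02]
tip [ 0.63878109 -0.02877614  0.07550097]
```

View pics/w3z.png

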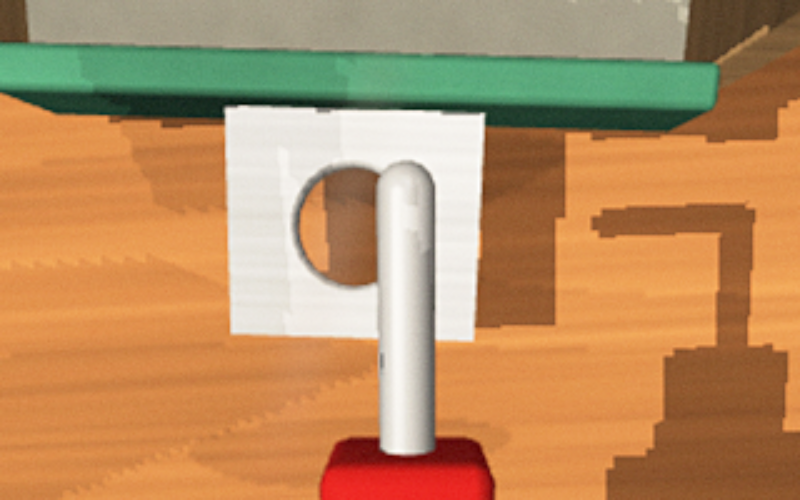

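The y shift and the turns weren't reached, so I'll check for a joint limit.

```bash
python3 -c "
from rig import robot
s=robot.observe();print(s['joints'],s['dq'])"
```

```text
[-0.0523375   0.44046107 -0.03211011  1.09610029  0.01376331  3.14064725] [ 0.00051818 -0.00895247  0.00920741  0.00024811 -0.00076745 -0.00106392]
```

Joint 6 is at its +3.14 limit, so the tool yaw can't be less than j1. The prong is round, so I'll use a hook yaw of about +4° instead.

{"method": "step_arm", "body": {
  "commands": [
    [[0,0,0,0,0,2],[0.04,0.2,0,0,0,2.5],[0,0.24,0,-0.4,0,2.5],[0,0,0,-0.38,0,0],[0,0,0,0,0,0],[0,0,0,0,0,0]]
  ]
}}

```text
time: 6.55
position: [0.5628, -0.0208, 0.1108]
tool_rot: [0.999, 0.035, 0.0, -0.0]
contact_force: [-0.4, 0.2, -2.6]
grip_width: 0.265
```

```bash
python3 chk.py w4
```

```text
[ 0.56284332 -0.02075311  0.11079465] [ 9.99378672e-01  3.52433328e-02  4.14586260e-04 -7.83901009e-05] 4.039422283007013 [-0.42654065  0.18204089 -2.63108944]
rod tool [ 0.08040569  0.00339842 -0.01998141] [ 0.06191922 -0.0001179  -0.02368165]
tip [ 0.63917376 -0.01524012  0.07585849]
```

View pics/w4z.png

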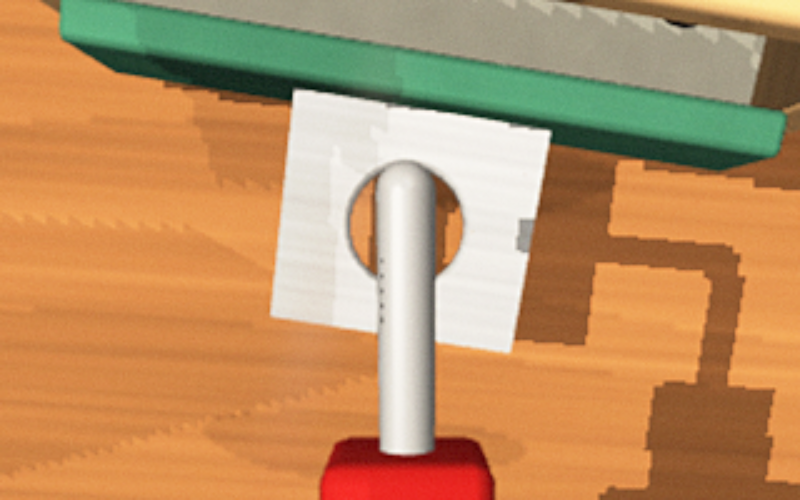

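The rod sits over the middle of the hole, with the tip estimated at (0.639,-0.015). I'll lower it by 5.8 cm.

{"method": "step_arm", "body": {
  "commands": [
    [[0,0,-1.5,0,0,0],[0,0,-1.5,0,0,0],[0,0,-1,0,0,0],[0,0,-1,0,0,0],[0,0,-0.8,0,0,0],[0,0,0,0,0,0],[0,0,0,0,0,0]]
  ]
}}

```text
time: 7.3
position: [0.5626, -0.0208, 0.0524]
tool_rot: [0.999, 0.035, -0.0, -0.0]
contact_force: [0.6, -0.1, -1.7]
grip_width: 0.272
```

```bash
python3 chk.py w5
```

```text
[ 0.56264562 -0.02078153  0.05236308] [ 9.99370298e-01  3.54823775e-02 -4.36753159e-05 -7.70363654e-05] 4.066835000236918 [ 0.56650179 -0.07722146 -1.68980562]
rod tool [ 0.08032334  0.00339243 -0.02044174] [ 0.06185833 -0.00011756 -0.02368696]
tip [ 0.63894141 -0.01523361  0.01735683]
```

View pics/w5z.png

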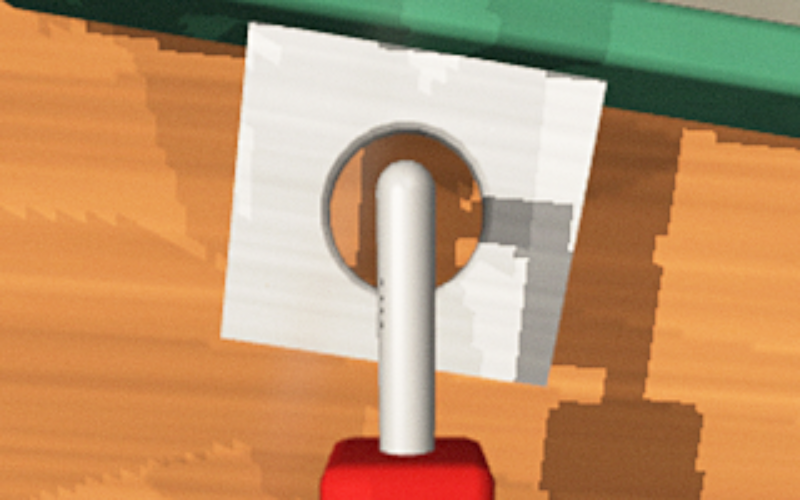

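{"method": "step_arm", "body": {
  "commands": [
    [[-0.6,0.05,0,0,0,0],[-0.6,0.05,0,0,0,0],[-1,0.08,0,0,0,0],[-1.2,0.1,0,0,0,0],[-1.2,0.1,0,0,0,0],[-1.2,0.1,0,0,0,0],[-1.2,0.1,0,0,0,0],[-1.2,0.1,0,0,0,0],[-1.2,0.1,0,0,0,0],[-1.2,0.1,0,0,0,0],[-1,0.08,0,0,0,0],[-0.6,0.05,0,0,0,0]]
  ]
}}

```text
time: 8.55
position: [0.4401, -0.0108, 0.0528]
tool_rot: [0.999, 0.035, 0.001, 0.0]
contact_force: [2.6, -1.3, -3.5]
grip_width: 0.271
```

```bash
python3 chk.py w6
```

```text
[ 0.44006325 -0.01080972  0.05283622] [9.99373629e-01 3.53820897e-02 6.52596313e-04 1.78855223e-04] 4.055351124922417 [ 2.62553508 -1.33943878 -3.45821413]
rod tool [ 0.08031604  0.00348993 -0.02018033] [ 0.06194825 -0.00011224 -0.02382226]
tip [ 0.5164098  -0.00529857  0.01793503]
```

View pics/w6.png

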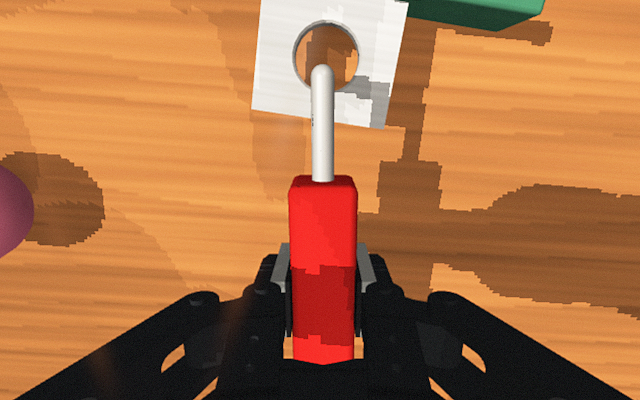

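The tray is now about 113 mm out. I'll pull a bit more, in small steps, to the stop.

{"method": "step_arm", "body": {
  "commands": [
    [[-0.2,0.02,0,0,0,0],[-0.3,0.02,0,0,0,0],[-0.2,0.02,0,0,0,0],[-0.1,0.01,0,0,0,0],[0,0,0,0,0,0],[0,0,0,0,0,0]]
  ]
}}

```text
time: 9.2
position: [0.4327, -0.01, 0.0524]
tool_rot: [0.999, 0.035, 0.0, -0.0]
contact_force: [2.4, -1.3, -1.4]
grip_width: 0.271
```

```bash
python3 chk.py w7;python3 - <<'E'
from h import *
s,c,T=snap("top","t7");np.savez("t7.npz",T=T,**c)
cv2.imwrite("pics/t7z.png",cv2.resize(c["img"][120:240,260:380,::-1],None,fx=5,fy=5,interpolation=cv2.INTER_CUBIC))
m=mask(c,70,90,80,30);m[:,:280]=0;m[:,370:]=0;m[:140]=0;m[230:]=0
p=pts(c,T,m);p=p[(p[:,2]>.04)&(p[:,2]<.055)];print(len(p),p.mean(0),p.min(0),p.max(0))
E
```

```text
[ 0.43267549 -0.01000295  0.05238585] [ 9.99370548e-01  3.54754115e-02  1.85152030e-05 -4.38789940e-05] 4.066035773310921 [ 2.39549896 -1.25538144 -1.38593466]
rod tool [ 0.08030294  0.00340304 -0.02040711] [ 0.06194482 -0.00010881 -0.02393068]
tip [ 0.50897641 -0.00446698  0.01738892]
121 [ 0.55030814 -0.00900008  0.04728826] [ 0.54122694 -0.08462728  0.04014338] [0.55793431 0.06678864 0.05236743]
```

View pics/t7z.png

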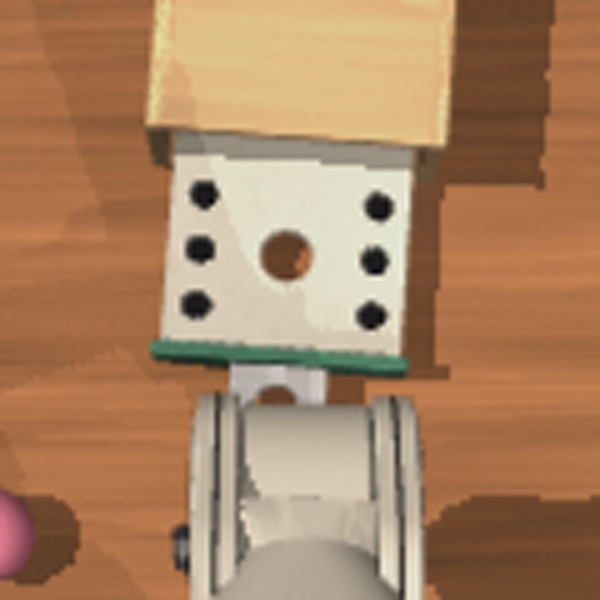

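{"method": "step_arm", "body": {
  "commands": [
    [[-0.1,0.01,0,0,0,0],[-0.1,0.01,0,0,0,0],[-0.1,0.01,0,0,0,0],[0,0,0,0,0,0],[0,0,0,0,0,0]]
  ]
}}

```text
time: 9.8
position: [0.4314, -0.0098, 0.0525]
tool_rot: [0.999, 0.035, 0.002, 0.0]
contact_force: [6.3, -2.0, -5.7]
grip_width: 0.269
```

The force rose and the motion stalled, so the tray is at its stop. I'll ease the prong back to the hole centre and lift it out.

{"method": "step_arm", "body": {
  "commands": [
    [[0.5,-0.04,0,0,0,0],[0.5,-0.04,0,0,0,0],[0,0,0,0,0,0],[0,0,1,0,0,0],[0,0,2,0,0,0],[0,0,2,0,0,0],[0,0,3,0,0,0],[0,0,3,0,0,0],[0,0,2.5,0,0,0],[0,0,0,0,0,0]]
  ]
}}

```text
time: 10.8
position: [0.4416, -0.0104, 0.1913]
tool_rot: [0.999, 0.036, 0.004, 0.0]
contact_force: [0.6, 0.9, -1.6]
grip_width: 0.27
```

```bash
python3 chk.py w8
```

```text
[ 0.44163465 -0.01044147  0.19132282] [9.99360963e-01 3.55582118e-02 3.64345584e-03 6.75122779e-05] 4.075639303621626 [ 0.64676025  0.93157096 -1.62549776]
rod tool [ 0.08043394  0.00385576 -0.01960506] [ 0.06213789 -0.0001135  -0.02369926]
tip [ 0.51818615 -0.00488695  0.15688043]
```

View pics/w8.png

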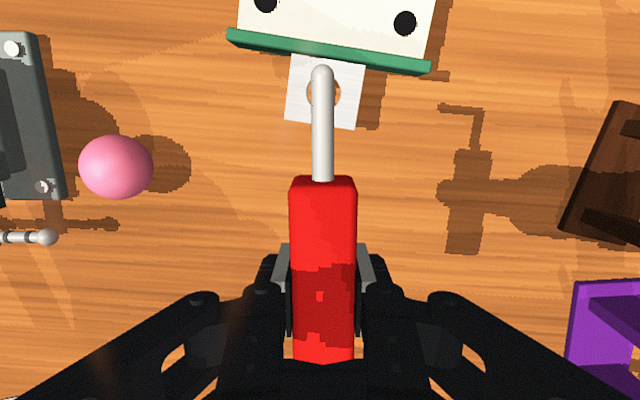

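{"method": "step_arm", "body": {
  "commands": [
    [[0,-1,0,0,0,0],[0.3,-2,0,0,0,0],[0.4,-3,0,0,0,0],[0.4,-3,0,0,0,-1.5],[0.4,-3,0,0,0,-2],[0.4,-3,0,0,0,-2],[0.4,-3,0,0,0,-2],[0.4,-3,0,0,0,-2],[0.4,-3,0,0,0,-2],[0.4,-3,0,0,0,-2],[0,-1.9,0,0,0,-0.3],[0,0,0,0,0,0]]
  ]
}}

```text
time: 12.05
position: [0.4732, -0.3016, 0.1853]
tool_rot: [0.996, -0.086, -0.002, -0.001]
contact_force: [0.2, 0.9, -1.5]
grip_width: 0.268
```

{"method": "step_arm", "body": {
  "commands": [
    [[0,0,-1,0,0,0],[0,0,-2,0,0,0],[0,0,-2,0,0,0],[0,0,-1,0,0,0],[0,0,0,0,0,0],[0,0,0,0,0,0]]
  ]
}}

```text
time: 12.65
position: [0.4746, -0.2989, 0.1275]
tool_rot: [0.996, -0.084, -0.0, -0.0]
contact_force: [0.6, 0.1, -1.1]
grip_width: 0.268
```

```bash
python3 chk.py w9; python3 -c "
from h import *
s,c,T=snap('side','s9')
cv2.imwrite('pics/s9z.png',cv2.resize(c['img'][90:210,310:470,::-1],None,fx=5,fy=5,interpolation=cv2.INTER_CUBIC))"
```

```text
[ 0.47464433 -0.29887259  0.12750724] [ 9.96440373e-01 -8.43003145e-02 -1.07397488e-04 -1.70662819e-04] -9.671580827216898 [ 0.60090245  0.08891237 -1.11245972]
rod tool [ 0.08011417  0.00422132 -0.01990382] [ 6.13924565e-02  9.40425550e-05 -2.36899959e-02]
tip [ 0.55003474 -0.31180479  0.09248864]
```

View pics/w9.png

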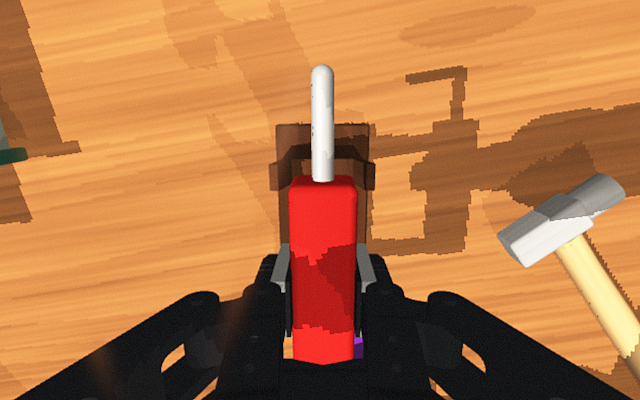

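View pics/s9z.png

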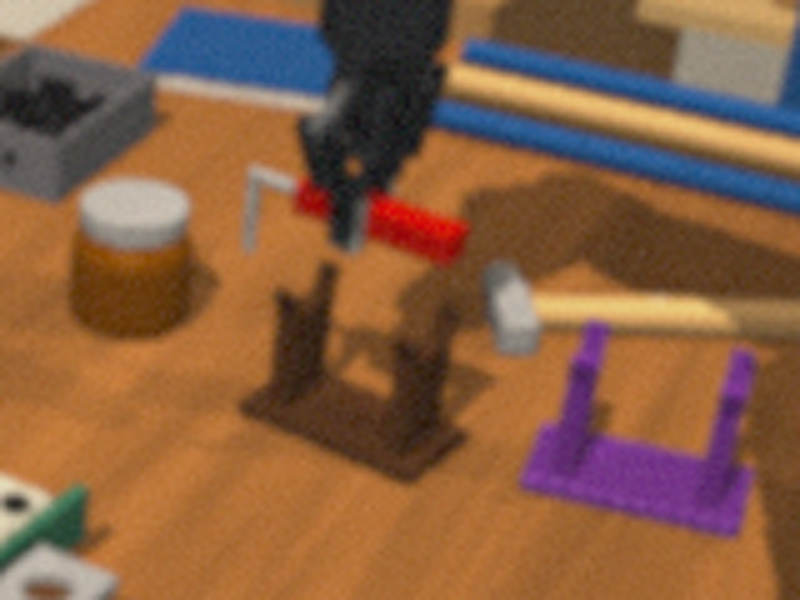

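{"method": "step_arm", "body": {
  "commands": [
    [[0.19,-0.05,-1,0,0,0],[0,0,-1.5,0,0,0],[0,0,-1.5,0,0,0],[0,0,-1,0,0,0],[0,0,-0.6,0,0,0],[0,0,-0.4,0,0,0],[0,0,0,0,0,0],[0,0,0,0,0,0]]
  ]
}}

```text
time: 13.55
position: [0.4768, -0.3002, 0.0678]
tool_rot: [0.996, -0.085, 0.0, 0.0]
contact_force: [1.3, -0.8, -2.2]
grip_width: 0.268
```

{"method": "step_arm", "body": {
  "commands": [
    [[0,0.04,-0.1,0,0,0],[0,0,-0.1,0,0,0],[0,0,0,0,0,0],[0,0,0,0,0,0]]
  ]
}}

```text
time: 13.95
position: [0.4768, -0.2998, 0.066]
tool_rot: [0.996, -0.085, 0.001, 0.0]
contact_force: [0.9, 1.2, 2.7]
grip_width: 0.269
```

{"method": "step_arm", "body": {
  "commands": [
    [[0,0,0,0,0,0],[0,0,0,0,0,0],[0,0,0,0,0,0],[0,0,0,0,0,0],[0,0,0,0,0,0],[0,0,0,0,0,0]]
  ],
  "jaw": 1
}}

```text
time: 14.55
position: [0.4764, -0.2996, 0.0653]
tool_rot: [0.996, -0.085, -0.0, -0.0]
contact_force: [-0.0, -0.4, -0.5]
grip_width: 0.999
```

```bash
python3 -c "
from h import *
s,c,T=snap('wrist','w10');print(s['position'],yaw(s))
p=pts(c,T,mask(c,174,6,150,60));p=p[p[:,2]>.088];print(p.min(0),p.max(0),np.median(p,0))"
```

```text
[ 0.47641816 -0.29955581  0.06525424] -9.732717538468007
[ 0.44745839 -0.32728268  0.08803124] [ 0.51985302 -0.28396954  0.141053  ] [ 0.48845297 -0.30205944  0.09720448]
```

View pics/w10.png

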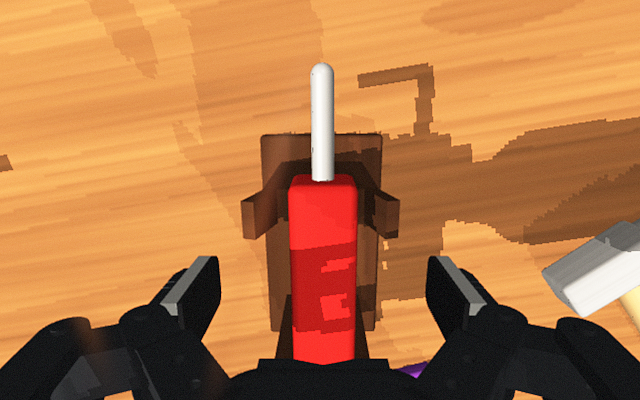

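The hook is seated, with the handle top at 97 mm. Next I go to the ball, turning the tool to about 180° yaw.

{"method": "step_arm", "body": {
  "commands": [
    [[0,0,2,0,0,0],[0,0,3,0,0,0],[0,0,4,0,0,0],[0,0,4,0,0,0],[0,0,4,0,0,0],[0,1,2,0,0,3],[0,2,0,0,0,8],[0,3,0,0,0,8.5],[0,3,0,0,0,8.5],[0,3,0,0,0,8.5],[0,3,0,0,0,8.5],[0,3,0,0,0,8.5]]
  ]
}}

```text
time: 15.8
position: [0.4763, -0.1184, 0.2554]
tool_rot: [0.927, 0.375, 0.0, 0.0]
contact_force: [0.6, 0.2, -0.8]
grip_width: 1.0
```

{"method": "step_arm", "body": {
  "commands": [
    [[0,3,0,0,0,8.5],[0,3,0,0,0,8.5],[0,3,0,0,0,8.5],[0,3,0,0,0,8.5],[0,3,0,0,0,8.5],[0,3,0,0,0,8.5],[0,3,0,0,0,8.5],[0,3,0,0,0,8.5],[0,3,0,0,0,8.5],[0,3,0,0,0,8.5],[0,3,0,0,0,8.5],[0,3,0,0,0,8.5]]
  ]
}}

```text
time: 17.0
position: [0.4762, 0.2417, 0.2553]
tool_rot: [0.291, 0.957, -0.0, 0.0]
contact_force: [-0.1, -0.2, -0.2]
grip_width: 1.004
```

{"method": "step_arm", "body": {
  "commands": [
    [[0,2,0,0,0,8.5],[0,1,0,0,0,8.5],[0,0,0,0,0,8.5],[0,0,0,0,0,8.5],[0,0,0,0,0,0],[0,0,0,0,0,0]]
  ]
}}

```text
time: 17.6
position: [0.4764, 0.2704, 0.2553]
tool_rot: [0.004, 1.0, -0.0, 0.0]
contact_force: [-0.8, -1.0, -1.0]
grip_width: 1.0
```

```bash
cat > ball.py <<'E'
from h import *
import sys
s,c,T=snap("wrist",sys.argv[1]);print(s["position"],s["tool_rot"],yaw(s),s["joints"])
m=mask(c,100,125,120,40);cn=rect(m);mm=np.zeros(m.shape,np.uint8);cv2.drawContours(mm,[cn],-1,1,-1)
p=pts(c,T,(mm>0)&m)
A=np.c_[2*p,np.ones(len(p))];q=np.linalg.lstsq(A,(p**2).sum(1),rcond=None)[0];print("ball",len(p),q[:3],np.sqrt(q[3]+q[:3]@q[:3]),p[:,2].max())
(u,v),r=cv2.minEnclosingCircle(cn);print(u,v,r,ray(c,T,(u,v),.106))
E
python3 ball.py w11; python3 -c "
from h import *
s,c,T=snap('top','t11')
cv2.imwrite('pics/t11z.png',cv2.resize(c['img'][140:260,160:460,::-1],None,fx=2.6,fy=2.6,interpolation=cv2.INTER_CUBIC))"
```

```text
[0.47638081 0.27037738 0.25528896] [ 3.56573881e-03  9.99993635e-01 -1.23582402e-04  1.06814931e-05] 179.59139571928526 [ 5.16353937e-01  3.28614887e-01  1.86764218e-01  1.42904991e+00
 -2.25117574e-04  5.23485442e-01]
ball 3446 [0.47462514 0.29417901 0.09712665] 0.03591310248331946 0.13660688817423755
350.8072204589844 181.42637634277344 33.277400970458984 [0.47274548 0.29380603 0.106     ]
```

View pics/w11.png

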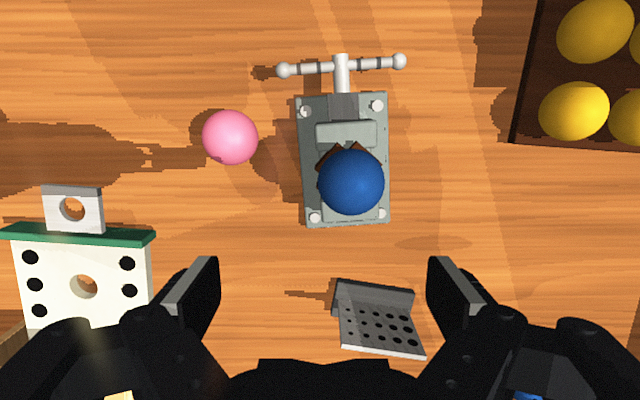

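View pics/t11z.png

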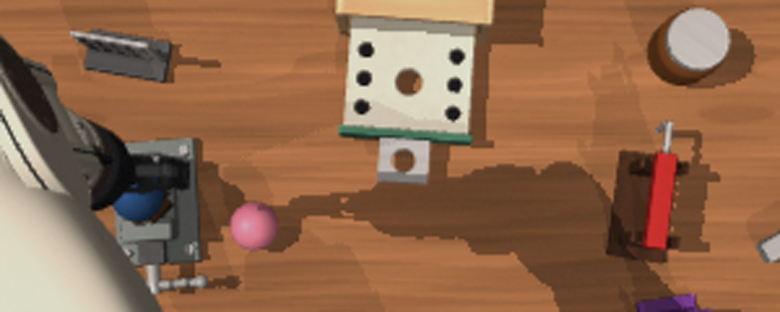

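The wrist view shows the blue ball at (351,181) and the pink one at (230,137). The ball's position is about (0.474, 0.2935). I'll grasp it along y.

{"method": "step_arm", "body": {
  "commands": [
    [[-0.1,1,0,0,0,0],[-0.14,1.3,-1,0,0,0],[0,0,-3,0,0,0],[0,0,-3,0,0,0],[0,0,-3,0,0,0],[0,0,-2,0,0,0],[0,0,0,0,0,0],[0,0,0,0,0,0]]
  ],
  "jaw": 1
}}

```text
time: 18.5
position: [0.4737, 0.294, 0.135]
tool_rot: [0.002, 1.0, -0.0, -0.0]
contact_force: [-0.5, 0.8, -0.0]
grip_width: 1.004
```

```bash
python3 ball.py w12
```

```text
[0.47368659 0.29404612 0.13496306] [ 1.81065676e-03  9.99998237e-01 -2.74534816e-04 -4.14479855e-04] 179.79250082042043 [ 5.55560133e-01  4.11982622e-01 -9.59666786e-03  1.15021097e+00
 -2.74834341e-05  5.59181462e-01]
ball 9301 [0.47929829 0.29356842 0.09148927] 0.04191608852436538 0.1360061397951525
323.31817626953125 238.59091186523438 54.89914321899414 [0.47361155 0.29365534 0.106     ]
```

View pics/w12.png

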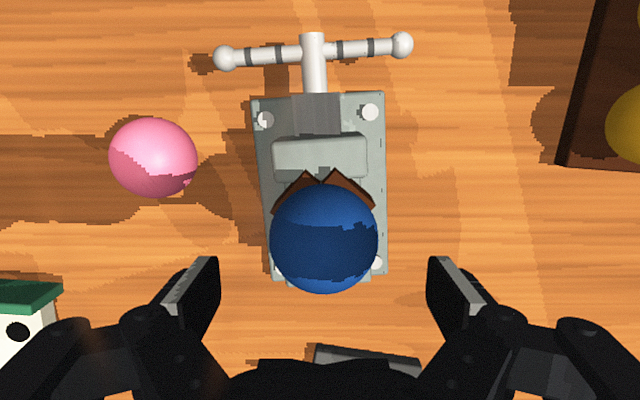

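The ball is centred between the fingers at (323,239). I'll go down and grip it gently.

{"method": "step_arm", "body": {
  "commands": [
    [[0,0,-1.5,0,0,0],[0,0,-1.5,0,0,0],[0,0,-1.2,0,0,0],[0,0,-0.8,0,0,0],[0,0,-0.4,0,0,0],[0,0,0,0,0,0],[0,0,0,0,0,0]]
  ]
}}

```text
time: 19.25
position: [0.4744, 0.2937, 0.0818]
tool_rot: [0.002, 1.0, 0.0, 0.0]
contact_force: [-0.4, 0.4, 0.7]
grip_width: 0.998
```

{"method": "step_arm", "body": {
  "commands": [
    [[0,0,0,0,0,0],[0,0,0,0,0,0],[0,0,0,0,0,0],[0,0,0,0,0,0],[0,0,0,0,0,0],[0,0,0,0,0,0]]
  ],
  "jaw": 0,
  "grip_force": 25
}}

```text
time: 19.85
position: [0.4744, 0.294, 0.0819]
tool_rot: [0.002, 1.0, 0.001, 0.001]
contact_force: [-0.8, 1.6, 4.4]
grip_width: 0.663
```

{"method": "step_arm", "body": {
  "commands": [
    [[0,0,0.3,0,0,0],[0,0,0.5,0,0,0],[0,0,1,0,0,0],[0,0,1.2,0,0,0],[0,0,1,0,0,0],[0,0,0.5,0,0,0],[0,0,0,0,0,0]]
  ]
}}

```text
time: 20.55
position: [0.4748, 0.2939, 0.1278]
tool_rot: [0.002, 1.0, 0.001, 0.001]
contact_force: [0.7, -0.0, -0.1]
grip_width: 0.66
```

```bash
python3 ball.py w13
```

```text
[0.47481605 0.29390254 0.1277563 ] [2.03609185e-03 9.99997035e-01 6.12359437e-04 1.18711872e-03] 179.76659714825175 [ 5.54376269e-01  4.16696025e-01 -2.23513823e-02  1.12908600e+00
 -2.13960442e-04  5.58448174e-01]
ball 18139 [0.49515691 0.29317085 0.12070756] 0.06265275204970443 0.20351748724088325
323.0 291.68115234375 78.49971008300781 [0.50234527 0.29327403 0.106     ]
```

View pics/w13.png

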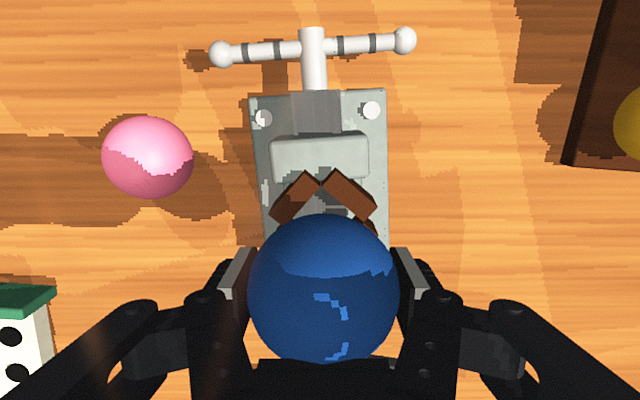

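```bash
cat > b2.py <<'E'
from h import *
import sys
from scipy.optimize import least_squares
s,c,T=snap("wrist",sys.argv[1])
m=mask(c,100,118,150,60);m[300:]=0
p=pts(c,T,cv2.erode(m.astype(np.uint8),np.ones((5,5)))>0)
A=R.from_quat(s["tool_rot"]).as_matrix();t=(p-s["position"])@A
t=t[(np.abs(t)<.06).all(1)]
f=least_squares(lambda x:np.linalg.norm(t-x,axis=1)-.029,[0,0,-.024],loss="soft_l1",f_scale=.001)
print(s["position"],yaw(s),"ball in tool",f.x,"cost",np.abs(f.fun).mean(),len(t),"world",s["position"]+A@f.x)
E
python3 b2.py w14; python3 - <<'E'
from h import *
d=dict(np.load("t7.npz"));T=d["T"];print(ray(d,T,((286.5)/5-.5+260,(255.5)/5-.5+120),.034))
s,c,T=snap("top","t14")
g=cv2.cvtColor(c["img"],cv2.COLOR_RGB2GRAY)[160:185,300:335]
b=((g<130)*1).astype(np.uint8);n,l,st,ce=cv2.connectedComponentsWithStats(b)
for i in range(1,n): print(st[i],ce[i],ray(c,T,ce[i]+[300,160],.032))
cv2.imwrite('pics/t14z.png',cv2.resize(c['img'][140:200,285:355,::-1],None,fx=10,fy=10,interpolation=cv2.INTER_CUBIC))
E
```

```text
[0.47432197 0.29360204 0.12692945] 179.7687136775461 ball in tool [ 0.001037   -0.00074058 -0.02347036] cost 0.00037601814671511097 9003 world [0.4732548  0.29285645 0.1503983 ]
[ 0.61688813 -0.01374094  0.034     ]
[0 0 4 2 7] [1.28571429 0.42857143] [0.65010199 0.03472525 0.032     ]
[33  0  2  5  8] [33.625  1.625] [ 0.64554671 -0.06710724  0.032     ]
[ 0  7  3  6 15] [0.86666667 9.66666667] [0.62060208 0.03622771 0.032     ]
[12  7 10 10 78] [16.61538462 11.12820513] [ 0.61557905 -0.01318546  0.032     ]
[32 10  3  5 13] [33.15384615 12.        ] [ 0.61241425 -0.06512269  0.032     ]
[ 0 19  2  5  9] [ 0.44444444 20.77777778] [0.5853198  0.03776864 0.032     ]
[31 21  4  4 14] [32.71428571 22.5       ] [ 0.57907639 -0.06324273  0.032     ]
```

View pics/t14z.png

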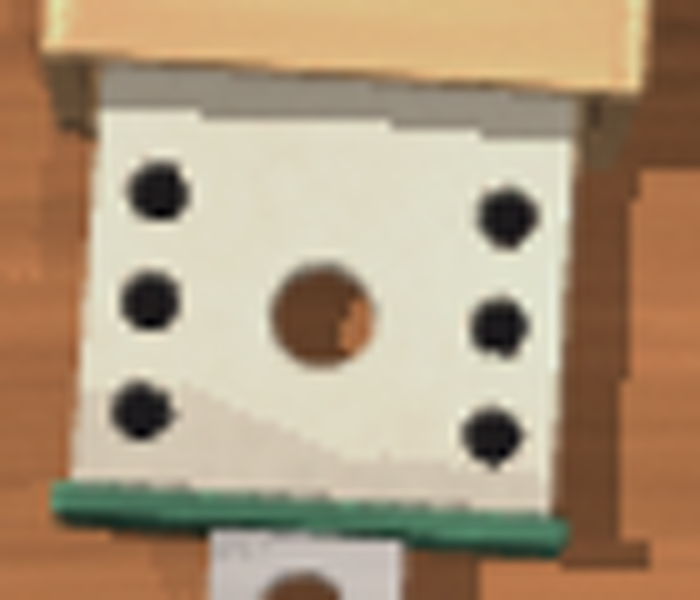

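The cup is at (0.6165,-0.0137) and the ball is well held. I'll carry it over.

{"method": "step_arm", "body": {
  "commands": [
    [[0,-1,1,0,0,0],[0,-2,1,0,0,0],[0.5,-2.5,1,0,0,0],[1,-2.8,0,0,0,0],[1.5,-2.8,0,0,0,0],[1.5,-2.8,0,0,0,0],[1.5,-2.8,0,0,0,0],[1.5,-2.8,0,0,0,0],[1.5,-2.8,0,0,0,0],[1.5,-2.8,0,0,0,0],[1.5,-2.5,0,0,0,0],[1,-1.6,0,0,0,0]]
  ]
}}

```text
time: 21.9
position: [0.6044, -0.0013, 0.1566]
tool_rot: [0.003, 1.0, -0.0, 0.0]
contact_force: [0.3, 0.4, -1.3]
grip_width: 0.663
```

{"method": "step_arm", "body": {
  "commands": [
    [[0.8,-1,0,0,0,0],[0.5,-0.5,-1,0,0,0],[0,0,-1,0,0,0],[0,0,-1,0,0,0],[0,0,0,0,0,0],[0,0,0,0,0,0]]
  ]
}}

```text
time: 22.5
position: [0.6162, -0.0127, 0.1256]
tool_rot: [0.001, 1.0, -0.0, -0.001]
contact_force: [-0.2, -0.5, -1.1]
grip_width: 0.66
```

```bash
python3 b2.py w15
```

```text
[ 0.61619695 -0.01266679  0.125609  ] 179.84378066676706 ball in tool [ 0.00105518 -0.00074109 -0.02341943] cost 0.0003823576874964999 8844 world [ 0.61517993 -0.01340392  0.14903025]
```

View pics/w15.png

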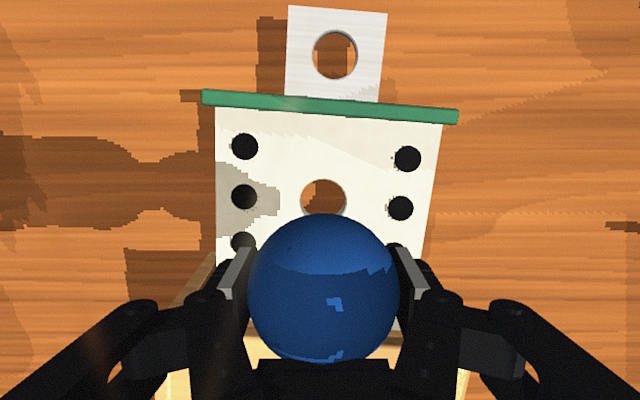

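```bash
python3 -c "
from h import *
s,c,T=snap('wrist','w16')
for u in [(323.5,179.5),(300,203),(347,203)]: print(ray(c,T,u,.034))"
```

```text
[ 0.59854197 -0.01296566  0.034     ]
[ 0.61548098 -0.02962066  0.034     ]
[0.6155749  0.00360408 0.034     ]
```

{"method": "step_arm", "body": {
  "commands": [
    [[0.05,0,-1,0,0,0],[0,0,-1.5,0,0,0],[0,0,-1.5,0,0,0],[0,0,-1.5,0,0,0],[0,0,-1.2,0,0,0],[0,0,-0.8,0,0,0],[0,0,-0.5,0,0,0],[0,0,-0.3,0,0,0],[0,0,-0.2,0,0,0],[0,0,0,0,0,0],[0,0,0,0,0,0]]
  ]
}}

```text
time: 23.7
position: [0.6179, -0.0136, 0.0418]
tool_rot: [0.002, 1.0, -0.0, 0.001]
contact_force: [-0.3, -0.2, -0.5]
grip_width: 0.662
```

```bash
python3 b2.py w17
```

```text
[ 0.61791817 -0.01357437  0.04181897] 179.768834722341 ball in tool [ 0.00106475 -0.00070262 -0.02343306] cost 0.00038234591058266794 8857 world [ 0.61682599 -0.01426831  0.06525102]
```

View pics/w17.png

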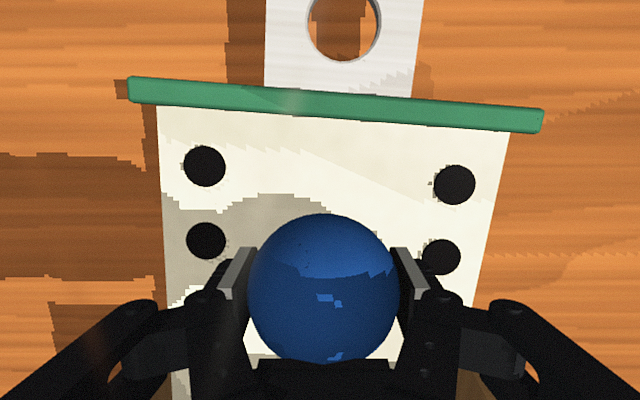

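{"method": "step_arm", "body": {
  "commands": [
    [[-0.04,0.05,-0.2,0,0,0],[0,0,-0.2,0,0,0],[0,0,-0.15,0,0,0],[0,0,-0.1,0,0,0],[0,0,0,0,0,0],[0,0,0,0,0,0]]
  ]
}}

```text
time: 24.35
position: [0.6171, -0.0131, 0.0352]
tool_rot: [0.002, 1.0, -0.0, 0.0]
contact_force: [-1.5, 0.3, 3.0]
grip_width: 0.666
```

{"method": "step_arm", "body": {
  "commands": [
    [[0,0,-0.05,0,0,0],[0,0,0,0,0,0]]
  ]
}}

```text
time: 24.55
position: [0.6173, -0.0131, 0.035]
tool_rot: [0.002, 1.0, -0.0, 0.0]
contact_force: [-2.3, 0.4, 5.2]
grip_width: 0.664
```

{"method": "step_arm", "body": {
  "commands": [
    [[0,0,0,0,0,0],[0,0,0,0,0,0],[0,0,0,0,0,0],[0,0,0,0,0,0],[0,0,0,0,0,0]]
  ],
  "jaw": 1
}}

```text
time: 25.05
position: [0.6171, -0.0131, 0.0341]
tool_rot: [0.002, 1.0, -0.0, -0.0]
contact_force: [0.1, 1.0, -0.2]
grip_width: 0.997
```

```bash
python3 b2.py w18
```

```text
[ 0.61708981 -0.01305131  0.03408152] 179.76858878882766 ball in tool [ 0.00270649 -0.00078797 -0.02380108] cost 0.0003948118764603165 9096 world [ 0.61438342 -0.01382502  0.05788308]
```

View pics/w18.png

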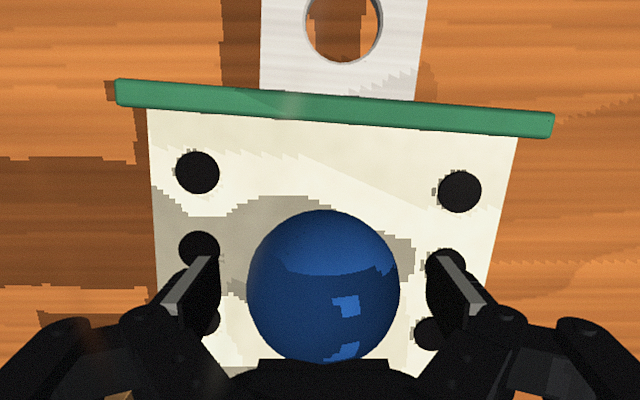

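The ball has settled at z = 0.058. I'll retract straight up.

{"method": "step_arm", "body": {
  "commands": [
    [[0,0,1,0,0,0],[0,0,2,0,0,0],[0,0,3,0,0,0],[0,0,4,0,0,0],[0,0,4,0,0,0],[-2,1,3,0,0,0],[-4,3,0,0,0,0],[-4,3,0,0,0,0],[-4,3,0,0,0,0],[-3,3,0,0,0,0],[-2,2,0,0,0,0],[0,0,0,0,0,0]]
  ]
}}

```text
time: 26.3
position: [0.4247, 0.1388, 0.2055]
tool_rot: [-0.0, 1.0, 0.0, 0.0]
contact_force: [0.6, -0.5, -1.0]
grip_width: 1.001
```

```bash
python3 - <<'E'
from h import *
s,c,T=snap("top","t19");print(s["position"])
cv2.imwrite('pics/t19z.png',cv2.resize(c['img'][130:260,180:450,::-1],None,fx=2.9,fy=2.9,interpolation=cv2.INTER_CUBIC))
m=mask(c,100,125,120,40);m[:150]=0;m[200:]=0;m[:,295:]&=True;m[:,:295]=0;m[:,340:]=0
(u,v),r=cv2.minEnclosingCircle(rect(m));print("ball",ray(c,T,(u,v),.058))
r_=mask(c,174,6,150,80);r_[:,:390]=0;r_[:,430:]=0;r_[:180]=0;r_[250:]=0
p=pts(c,T,r_);p=p[p[:,2]>.09];print("hook",cv2.minAreaRect((p[:,:2]*1000).astype(np.float32)),np.median(p[:,2]))
g=mask(c,70,90,80,30);g[:,:280]=0;g[:,370:]=0;g[:140]=0;g[230:]=0
p=pts(c,T,g);p=p[(p[:,2]>.04)&(p[:,2]<.055)];print("panel",p.mean(0))
for n,b,z0 in [("jar",(405,445,140,175),.08),("gauge",(185,232,145,175),.01)]:
    m=np.zeros((400,640),bool);m[b[2]:b[3],b[0]:b[1]]=1;p=pts(c,T,m);p=p[p[:,2]>z0];print(n,p.min(0),p.max(0))
s,c,T=snap("side","s19")
E
```

```text
[0.42474362 0.13877401 0.20548587]
ball [ 0.61536668 -0.01448954  0.058     ]
hook ((465.682373046875, -298.39361572265625), (25.337116241455078, 109.53514862060547), 80.67094421386719) 0.09638096406703844
panel [ 0.54967629 -0.00886431  0.04748443]
jar [ 0.61831893 -0.38718508  0.08002939] [ 0.69116073 -0.3155017   0.09129064]
gauge [0.62412028 0.27761077 0.01008373] [0.68716389 0.38242986 0.10399054]
```

View pics/t19z.png

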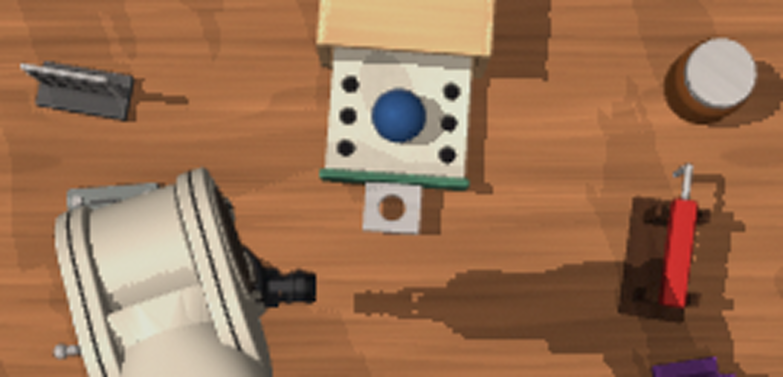

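View pics/s19.png

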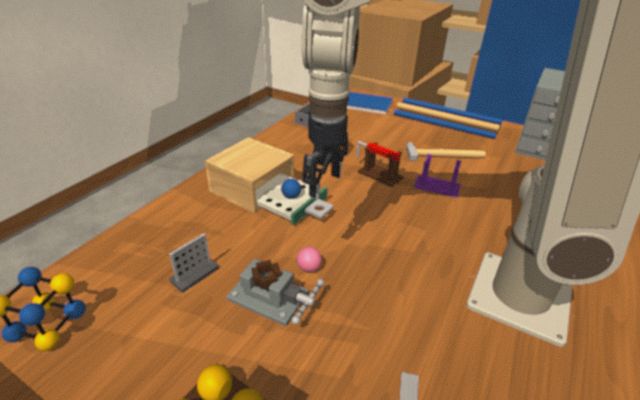

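All the checks agree: the ball is in the cup, the hook is in its rest, the tray is out, and the arm is clear. Handing in.

```bash
python3 -c "
from rig import robot
print(robot.observe()['dq'].round(3));print(robot.sign_off())"
```

```text
[-0.029  0.024  0.016 -0.006  0.    -0.001]
the job is handed in; nothing more can be done
None
```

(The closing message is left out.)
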